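Close the watercolour tin

ROBOT

A 7-joint arm with a two-finger parallel gripper is mounted at the origin on the work surface. World frame = base frame: x ahead of the robot, y to its left, z up, the work surface at z = 0. Lengths are in m, angles in rad, forces in N, time in s.
With the tool pointing down it reaches from about 0.425 to 0.95 m from the base axis. Payload 4.7 kg.
Tool frame: the origin (TCP) lies on the centre line of the jaws, within the pads' length; the fingertips stand robot.nose_length ahead of it and the grasp point (between the pads) lies 8 mm behind it (robot.nose_length is the distance from the TCP to the fingertips, in m); z points along the fingers, x is the direction in which the jaws open and shut, and the axes are right-handed (so a half turn about z gives the same grasp; the last joint's range is limited). The gripper opens to 85 mm and grips with 20 to 120 N. Pads are 22 mm wide; open, the fingers measure 114 mm over their backs; the gripper's body (76 mm by 85 mm) begins 54 mm behind the grasp point. The pads swing forward as they close: fully open they stand 13 mm farther back than shut.
Start: joints at [-0.029, 0.469, -0.049, 1.532, 0.024, 1.141, -0.082], TCP at [0.675, 0, 0.242] pointing down, gripper open.
Joint ranges: [-2.59, 2.59], [-0.33, 1.99], [-1.39, 1.29], [0.1, 2.45], [-1.04, 4.18], [0.21, 1.99], [-2.66, 2.66]. Speed limits (rad/s): [2.57, 2.57, 3.14, 3.14, 3.14, 3.14, 3.14].

INTERFACE

Orientations are given as [roll, pitch, yaw] about the fixed x, y, z axes, in that order (R = Rz(yaw) Ry(pitch) Rx(roll)).
In Python, from plant import robot gives the robot as it stands. Calls block until the motion is done:
- robot.goto(position, orientation): joint-space move of the TCP to a pose.
- robot.move_straight(position, vel=0.15, attitude=None, contact_N=None): straight line of the TCP; attitude=None keeps the orientation; vel is the mean speed in m/s. With contact_N (N) it stops when the force on the tool has changed by that much, and returns True; else False.
- robot.move_joints(angles): joint-space move.
- robot.grip(opening, strength=None): opening from 0.0 (shut) to 1.0 (fully open); strength is the grip in N (None keeps the last); returns when the fingers have stopped.
- robot.sleep(seconds).
- robot.inverse_kinematics(position, orientation): joint angles nearest the present ones, or None.
- robot.sense(): the state.
- robot.grab_frame(name): name is "scene" or "side" or "wrist"; returns a dict with "image" (400x640x3 uint8, red, green, blue), "range_z" (400x640 float32, m along the optical axis (not along the pixel's ray), 0 where there is no reading), "fx", "fy", "cx", "cy" (pixels), "R" (3x3) and "t" (3): a world point X has camera coordinates R X + t. Camera axes: x right, y down, z forward; pixel columns grow to the right and rows downward; lengths in m; the calibration is good to about 2 mm. The wrist camera is an equidistant fisheye: a pixel r from the principal point sees the ray r / f radians off the axis. A picture is of the moment at which its call begins.
A pose or a line that the arm cannot do raises robot.IKError and nothing moves.
- robot.close_job(): hands the job in, once; it reports no verdict.
The state is a dict: "t": time; "joint_pos": joint angles; "joint_velocities": joint speeds; "effort": joint torques, N m; "tcp_pos": TCP position; "tcp_rot": TCP orientation; "wrist_force": force on the tool from outside, world axes, zero at the start; "torque": the same for the moment, N m; "opening": opening from 0.0 (shut) to 1.0 (fully open).
Only numpy, scipy, OpenCV 4.12 (cv2) and the standard library are available. Lean on these libraries where they do the work, as an engineer would, in place of code of your own. Each camera call takes 0.05 s, during which the arm holds its last target.

TASK

Close up the open watercolour tin: first push the white mixing flap, which stands upright along one long side, over and down until it lies flat over the paint pans, then push the black lid over from behind and press it fully shut on top. Only push and press with the fingertips: do not lift the tin or shove it along the table, and leave the tubes, pots and other things around it standing where they are.

Things in the scene. Friction and masses are not known exactly. Their poses are not given: they have to be found in the camera images.
- paintbox: Flat steel tin with 18 paint pans, black outside, loose on the table (z = 0), 150 mm (its own x) by 210 mm (its own y), walls 23 mm high, 35 mm high when shut, 0.9 to 1.3 kg in all. Origin at the centre of its underside, z up. The flap is hinged along the top of the long wall at x = -75 mm, the lid along the top of the long wall at x = +75 mm; both hinge lines run along y at z = 23 mm.
- mixing_flap (a joint): Angle of the white mixing flap, rad: 0 = folded in, flat over the pans; 1.57 = upright; larger = leaning outward; starts at 1.35 to 1.8. Stiff hinge: it stays where it is left; 1 to 2 N at its free edge moves it. 198 mm long, 7 mm thick. Its flat back lies in the plane through the hinge line (outward when upright, on top at tin z = 23 mm when shut), its thickness on the pan side.
- flap_edge (a point): Middle of the flap's free edge on its flat back, 143 mm from the hinge line. Straight outward of the middle of the flap nothing tall stands, only the low eraser and white pot. Flap and lid touch one another: with the lid shut first, the flap is left jammed outside.
- box_lid (a joint): Angle of the black lid (white inside), rad: 0 = fully shut; 1.57 = upright; larger = leaning back; starts at 1.65 to 2.0, stops at 2.1. Stiff hinge: it stays where it is left; 1 to 2 N at its free edge moves it. 216 mm long. A 12 mm deep dish: its flat black outside lies 12 mm beyond the plane through the hinge line (behind the lid when upright, on top at tin z = 35 mm when shut).
- lid_edge (a point): Middle of the lid's free edge on its black outside face, 152 mm along the lid from the hinge line. Straight behind the middle of the lid the table is clear for 150 mm. The tin may be turned any way round.
- tube_black: Black paint tube, standing on its black cap (36 mm across), 38 mm across, 130 mm tall; origin at the centre of its underside. Leave it standing.
- tube_red: Red paint tube, standing on its black cap (36 mm across), 38 mm across, 130 mm tall; origin at the centre of its underside. Leave it standing.
- tube_blue: Blue paint tube, standing on its black cap (36 mm across), 38 mm across, 130 mm tall; origin at the centre of its underside. Leave it standing.
- glue_stick: Green glue stick with a white cap, upright near one short end of the tin, 30 mm across, 102 mm tall; origin at the centre of its underside. Leave it standing.
- yellow_bowl: Yellow plastic bowl to the left of the work, 116 mm across, 50 mm high; origin at the centre of its underside. Leave it.
- pot_blue: Small blue paint pot near one short end of the tin, 37 mm across, 35 mm tall; origin at the centre of its underside. Leave it.
- pot_white: Small white paint pot on the flap's side, 37 mm across, 35 mm tall; origin at the centre of its underside. Leave it.
- eraser: White eraser with a blue sleeve lying on the flap's side close to the tin, 24 by 46 by 12 mm; origin at the centre of its underside. Leave it.

How it is judged:
On the way, in this order (a step that is already met when the one before it is completed fails the run):
1. the mixing flap lies flat over the pans (within 0.08 rad) while the lid is still open (value of joint mixing_flap below 0.08 rad and value of joint box_lid above 1 rad), for 0.2 s.
2. the lid is fully shut (within 0.05 rad) over the folded flap (value of joint mixing_flap below 0.08 rad and value of joint box_lid below 0.05 rad), for 0.2 s.
At the end, for the whole second after the job is handed in: The flap lies flat over the pans (within 0.08 rad), the lid is fully shut over it (within 0.05 rad), the tin stands flat, at rest and within 25 mm of where it stood, and the eight things around it are within 30 mm of where they stood (all of step 2 and distance of paintbox from where it was at the start of the episode below 0.025 m and height (world z) of paintbox below 0.008 m and angle between paintbox's own z axis and vertical below 0.05 rad and linear speed of paintbox below 0.02 m/s and distance of each of tube_black, tube_red, tube_blue, glue_stick, yellow_bowl, pot_blue, pot_white, eraser from where it was at the start of the episode below 0.03 m); the robot touches nothing.
It fails at once if the tin is lifted or tipped (15 mm or 0.15 rad) (height (world z) of paintbox above 0.015 m or angle between paintbox's own z axis and vertical above 0.15 rad).
It fails at once if the tin is shoved more than 25 mm (distance of paintbox from where it was at the start of the episode above 0.025 m).
It fails at once if the lid is swung down (below 0.8 rad) while the flap still stands up (above 0.4 rad) (value of joint box_lid below 0.8 rad and value of joint mixing_flap above 0.4 rad).
It fails at once if a thing standing around the tin is shifted by more than 30 mm or knocked over (distance of any of tube_black, tube_red, tube_blue, glue_stick, yellow_bowl, pot_blue, pot_white, eraser from where it was at the start of the episode above 0.03 m or angle between any of tube_black, tube_red, tube_blue, glue_stick, yellow_bowl, pot_blue, pot_white, eraser's own z axis and vertical above 0.5 rad).
It also fails if it takes over 54 s, if anything falls off the work surface, if the arm or the gripper's body presses on something with over 40 N, if the wrist force passes 120 N, or if a joint passes its speed limit or range.

## Working session

There is one attempt and no reset: what is moved stays moved. The work goes in short steps, each a Python script; the robot and the scene stay as the last script left them, time stands still between calls to the robot, and variables do not carry over. Pictures are saved under pics/ and viewed, and the job is handed in when it is done.

```bash
ls; mkdir -p pics
python3 - <<'E'
from plant import robot
import cv2,numpy as np
for n in ["scene","side","wrist"]:
    f=robot.grab_frame(n); cv2.imwrite(f"pics/a_{n}.png",f["image"][:,:,::-1]); np.savez(f"pics/a_{n}.npz",**f)
    print(n,f["fx"],f["cx"],f["cy"],np.round(-f["R"].T@f["t"],3),np.round(f["R"][2],3))
s=robot.sense();print(s["t"],s["tcp_pos"],s["tcp_rot"],robot.nose_length,s["wrist_force"])
E
```

```text
pics
scene 400.71995288845125 317.9108961047083 201.75691625799308 [1.23  0.118 0.879] [-0.627  0.003 -0.779]
side 415.59428011753425 323.4549985831106 195.72194072709726 [0.893 0.695 0.608] [-0.374 -0.68  -0.631]
wrist 309.70691628693146 320.6188436068307 202.72276859701333 [0.674 0.074 0.373] [-0.002 -0.288 -0.957]
0.15 [6.74590286e-01 2.54982257e-05 2.41526775e-01] [3.14156298e+00 1.44745830e-03 4.04900940e-05] 0.011 [-0.66820795  0.10142526  0.21485139]
```

View pics/a_scene.png

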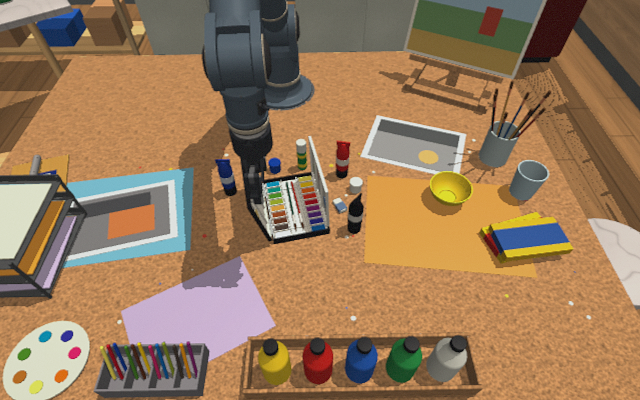

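View pics/a_side.png

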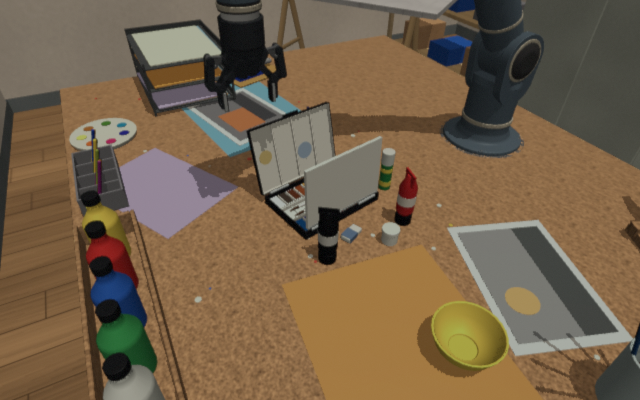

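View pics/a_wrist.png

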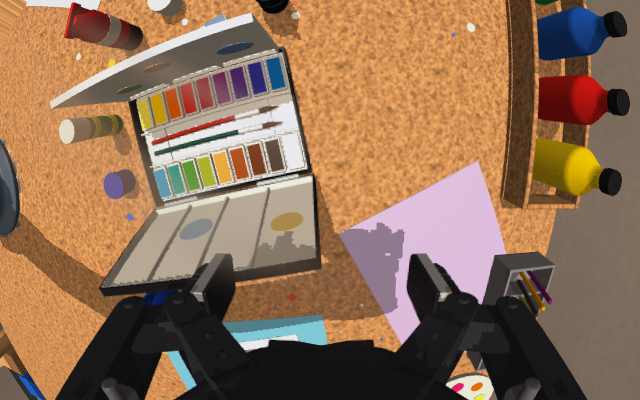

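```bash
cat > h.py <<'E'
import numpy as np,cv2
def cloud(f):
    z=f["range_z"]; v,u=np.mgrid[0:z.shape[0],0:z.shape[1]]
    c=np.stack([(u-f["cx"])/f["fx"]*z,(v-f["cy"])/f["fy"]*z,z],-1)
    X=(c-f["t"])@f["R"]; X[z<=0]=np.nan
    return X
E
python3 - <<'E'
from h import *
for n in ["scene","side"]:
    f=dict(np.load(f"pics/a_{n}.npz")); X=cloud(f)
    im=f["image"][:,:,::-1].copy()
    r=(slice(120,260),slice(200,380)) if n=="scene" else (slice(90,280),slice(220,440))
    s=4 if n=="scene" else 3
    c=cv2.resize(im[r],None,fx=s,fy=s,interpolation=cv2.INTER_CUBIC)
    for k in range(0,c.shape[1]//s,20): cv2.putText(c,str(r[1].start+k),(k*s,8),0,.3,(0,0,255))
    for k in range(0,c.shape[0]//s,20): cv2.putText(c,str(r[0].start+k),(0,k*s+4),0,.3,(0,0,255))
    cv2.imwrite(f"pics/b_{n}.png",c)
# top-down maps, 2mm cells: x 0.35..0.85 rows, y -0.3..0.3 cols
H=np.zeros((300,330),np.float32); C=np.zeros((300,330,3),np.uint8)
for n in ["scene","side"]:
    f=dict(np.load(f"pics/a_{n}.npz")); X=cloud(f).reshape(-1,3); im=f["image"].reshape(-1,3)[:,::-1]
    ok=np.isfinite(X[:,0]); X=X[ok]; im=im[ok]
    i=((X[:,0]-.35)/.002).astype(int); j=((X[:,1]+.33)/.002).astype(int)
    m=(i>=0)&(i<300)&(j>=0)&(j<330)&(X[:,2]<.25)
    for a,b,z,c in zip(i[m],j[m],X[m,2],im[m]):
        if z>H[a,b] or C[a,b].sum()==0: H[a,b]=max(z,H[a,b]); C[a,b]=c
cv2.imwrite("pics/top.png",np.hstack([cv2.resize(C,(400,364)),cv2.resize(cv2.applyColorMap((np.clip(H,0,.2)*1275).astype(np.uint8),cv2.COLORMAP_JET),(400,364))]))
E
```

```text
(no output)
```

View pics/b_scene.png

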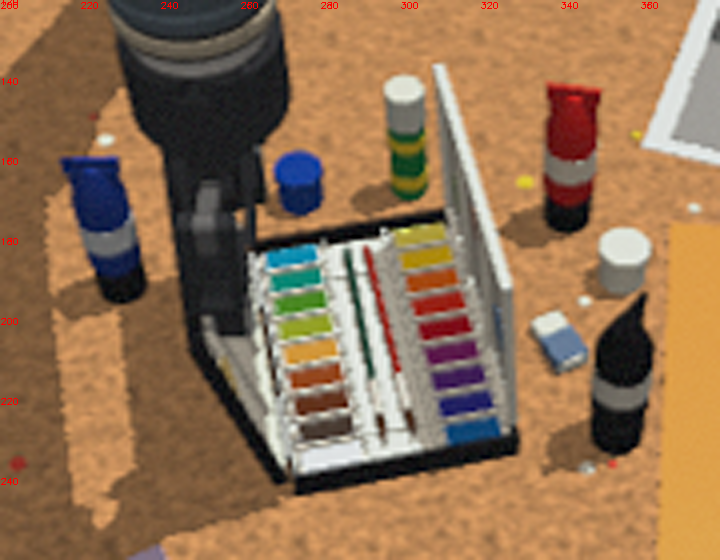

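View pics/b_side.png

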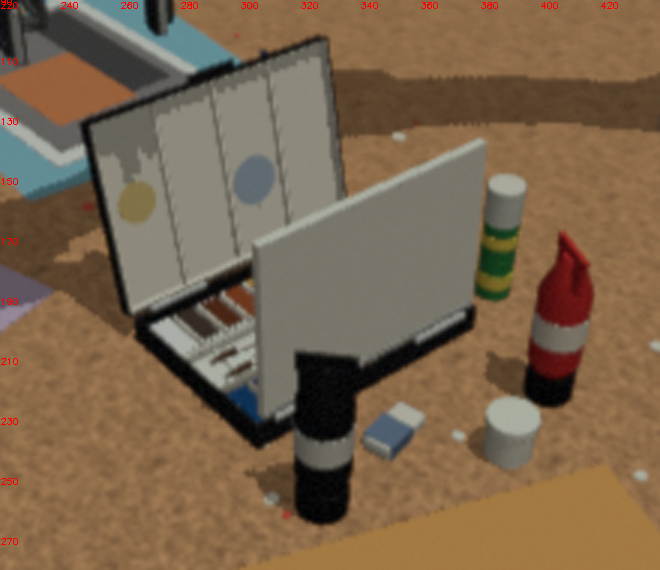

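View pics/top.png

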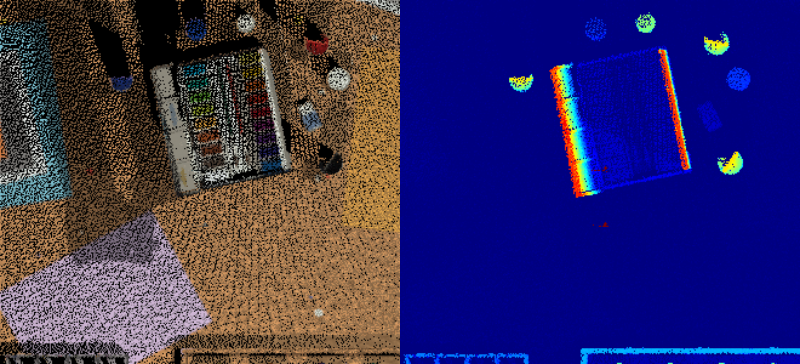

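Run:
```python
from h import *
P=[];COL=[]
for n in ["scene","side"]:
    f=dict(np.load(f"pics/a_{n}.npz")); X=cloud(f)
    if n=="side":
        # flap outer face polygon, lid inner polygon
        def fit(poly):
            m=np.zeros((400,640),np.uint8); cv2.fillPoly(m,[np.array(poly)],1); p=X[m>0]; p=p[np.isfinite(p[:,0])]
            for _ in range(3):
                c=p.mean(0); nn=np.linalg.svd(p-c,full_matrices=False)[2][2]; d=(p-c)@nn; p=p[abs(d)<.004]
            print(len(p),d.std(),c,nn); return c,nn,p
        c1,n1,p1=fit([(310,178),(375,145),(370,190),(340,205),(335,200),(310,200)])
        c2,n2,p2=fit([(253,133),(325,112),(330,150),(268,185)])
    P.append(X.reshape(-1,3)); COL.append(f["image"].reshape(-1,3))
P=np.vstack(P);COL=np.vstack(COL)
def ang(n):
    h=n[:2]/np.linalg.norm(n[:2]);return h
for c,n in((c1,n1),(c2,n2)):
    t=np.array([-n[1],n[0]])/np.hypot(n[0],n[1]); print("along",np.degrees(np.arctan2(t[1],t[0])),"tilt",np.degrees(np.arctan2(n[2],np.hypot(*n[:2]))))
# blobs from height
ok=np.isfinite(P[:,0])&(P[:,2]>.008)&(P[:,2]<.22)&(P[:,0]>.3)&(P[:,0]<.72)&(abs(P[:,1])<.35)
Q=P[ok]; g=np.zeros((220,350),np.uint8); ij=np.stack([(Q[:,0]-.3)/.002,(Q[:,1]+.35)/.002],1).astype(int); g[np.clip(ij[:,0],0,219),np.clip(ij[:,1],0,349)]=255
g=cv2.morphologyEx(g,cv2.MORPH_CLOSE,np.ones((5,5),np.uint8))
nl,L,st,ce=cv2.connectedComponentsWithStats(g)
lab=L[np.clip(ij[:,0],0,219),np.clip(ij[:,1],0,349)]
for k in range(1,nl):
    if st[k,4]<20: continue
    q=Q[lab==k]; print(k,len(q),"x",q[:,0].min().round(3),q[:,0].max().round(3),"y",q[:,1].min().round(3),q[:,1].max().round(3),"z",np.percentile(q[:,2],99).round(3))
    if len(q)>3000:
        w=q[(q[:,2]<.027)&(q[:,2]>.012)]; r=cv2.minAreaRect(w[:,:2].astype(np.float32)); print(" base rect",r)
        r=cv2.boxPoints(r); print(r)
        np.save("pics/tin.npy",q)
```

```text
2374 0.0008541900187160381 [0.53023359 0.12599837 0.10463853] [ 0.20339671 -0.97855682 -0.03250115]
3242 0.001422789023273461 [ 0.56899777 -0.04361105  0.09937534] [-0.19928211  0.95520166  0.21880685]
along 11.741951806765261 tilt -1.862506986994326
along -168.2155139454308 tilt 12.6389632713545
2 753 x 0.371 0.403 y 0.06 0.091 z 0.104
3 146 x 0.378 0.417 y -0.023 0.01 z 0.039
4 1314 x 0.403 0.44 y 0.172 0.213 z 0.131
5 14692 x 0.425 0.674 y -0.082 0.151 z 0.171
 base rect ((0.5458407998085022, 0.050222039222717285), (0.21771498024463654, 0.16875866055488586), 11.525749206542969)
[[ 0.4223187   0.11114924]
 [ 0.45603812 -0.05420642]
 [ 0.6693629  -0.01070516]
 [ 0.6356435   0.1546505 ]]
6 491 x 0.461 0.499 y 0.21 0.247 z 0.038
7 484 x 0.473 0.501 y -0.149 -0.111 z 0.132
9 319 x 0.516 0.566 y 0.16 0.2 z 0.016
11 1544 x 0.601 0.638 y 0.194 0.235 z 0.13
```

Run:
```python
from h import *
q=np.load("pics/tin.npy"); a=np.radians(11.75); u=np.array([np.cos(a),np.sin(a)]); e=np.array([-np.sin(a),np.cos(a)])
s=q[:,:2]@e; v=q[:,:2]@u
m=(s>-.11)&(s<-.005)&(q[:,2]<.03)&(q[:,2]>.014)
print("u range",np.percentile(v[m],[0,.3,1,99,99.7,100]))
for lo,hi in((.03,.06),(.1,.13),(.14,.2)):
  k=(q[:,2]>lo)&(q[:,2]<hi)&(s<-.1); print("lid u",lo,np.percentile(v[k],[0,.5,99.5,100]),"s",s[k].min(),s[k].max(), q[k,2].max())
  k=(q[:,2]>lo)&(q[:,2]<hi)&(s>-.03); print("flap u",np.percentile(v[k],[0,.5,99.5,100]),"s",s[k].min(),s[k].max(),q[k,2].max())
for n,x,y in [("glue",.387,.075),("pblue",.397,-.006),("red",.42,.193),("white",.48,.2285),("blue",.483,-.13),("eraser",.541,.18),("black",.62,.215)]:
  print(n,"u",x*u[0]+y*u[1],"s",x*e[0]+y*e[1])
```

```text
u range [0.43657682 0.4370689  0.43848964 0.64993681 0.65031064 0.65076109]
lid u 0.03 [0.43471337 0.43657824 0.65259872 0.65328279] s -0.15370552522056521 -0.13376472745280887 0.059978650625527645
flap u [0.44250784 0.44452248 0.64385148 0.64472162] s 0.009673153207912526 0.02064634670971529 0.059927057294122836
lid u 0.1 [0.43582147 0.43691566 0.65260757 0.65301163] s -0.16883849581722418 -0.14909830062379117 0.12998785612284805
flap u [0.44409628 0.44560267 0.64347114 0.64401421] s 0.006544581289988473 0.019002056825679934 0.1299668806736864
lid u 0.14 [0.43509136 0.43712396 0.65238357 0.65302446] s -0.1791974344345623 -0.15718661447805235 0.17924308231365274
flap u [0.44361082 0.44519082 0.64364737 0.64414949] s 0.005252902771412627 0.016701055480025997 0.16931668967598168
glue u 0.3941637291870473 s -0.005380947254904914
pblue u 0.38745920206953877 s -0.08672004803755798
red u 0.4505019564135795 s 0.10342624071065015
white u 0.5164739669281307 s 0.1259638499154422
blue u 0.4464055355618309 s -0.22563487722370162
eraser u 0.5663191158193918 s 0.06605799768038906
black u 0.6507911694355801 s 0.08423689087727548
```

```bash
cat >> h.py <<'E'
A=np.radians(11.75); U=np.array([np.cos(A),np.sin(A)]); E_=np.array([-np.sin(A),np.cos(A)])
ORI=[np.pi,0,A]; HW=.011
def tcp(s,z,u=.544):  # s,z of tool centre at fingertip level
    from plant import robot
    w=u*U+s*E_; return [w[0],w[1],z+robot.nose_length]
def info(tag):
    from plant import robot
    q=robot.sense(); p=q["tcp_pos"]; f=q["wrist_force"]
    print(tag,"t%.2f"%q["t"],"s %.4f tipz %.4f"%(p[:2]@E_,p[2]-robot.nose_length),"Fs %.1f Fu %.1f Fz %.1f"%(f[:2]@E_,f[:2]@U,f[2]))
def shot(n,tag):
    from plant import robot
    f=robot.grab_frame(n); cv2.imwrite(f"pics/{tag}_{n}.png",f["image"][:,:,::-1]); np.savez(f"pics/{tag}_{n}.npz",**f); return f
E
python3 - <<'E'
from h import *
from plant import robot
robot.grip(0.0)
robot.move_straight(tcp(.065,.24),attitude=ORI,vel=.2); info("above")
robot.move_straight(tcp(.065,.14),vel=.15); info("down")
print(robot.sense()["opening"]); shot("side","c"); shot("scene","c")
E
```

```text
above t2.23 s 0.0634 tipz 0.2398 Fs -0.5 Fu 1.3 Fz -0.5
down t3.05 s 0.0649 tipz 0.1407 Fs 0.0 Fu -0.0 Fz 0.1
-0.0011568563147379602
```

View pics/c_side.png

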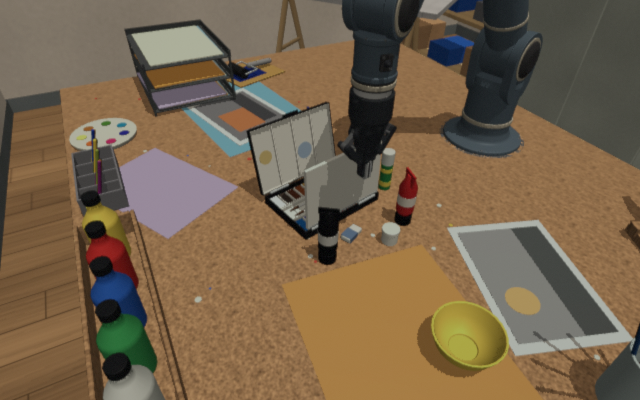

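View pics/c_scene.png

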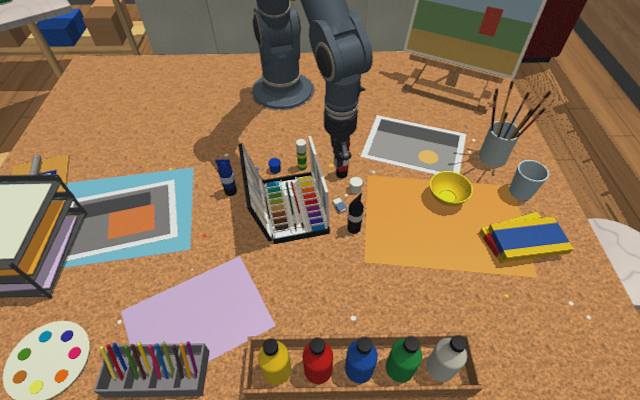

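The closed fingertips hang outside the flap, at about (365,165) in the side view, and they clear the tubes. Next I'll fold the flap.

Run:
```python
from h import *
from plant import robot
th0=np.radians(88); 
c=.018-.128*np.cos(th0)
hit=robot.move_straight(tcp(c+HW-.004,.023+.128*np.sin(th0)),vel=.04,contact_N=2.5); print(hit); info("touch")
for d in [80,70,60,50,40,30,20,12,6]:
    t=np.radians(d); r=.128 if d>=50 else .128-.03*(50-d)/50
    robot.move_straight(tcp(.018-r*np.cos(t)+HW,.023+r*np.sin(t)-.001),vel=.1); info(d)
    f=robot.sense()["wrist_force"]
    if np.linalg.norm(f)>25: print("STOP");break
else:
    hit=robot.move_straight(tcp(-.08+HW,.015),vel=.03,contact_N=12); print(hit); info("press")
shot("side","d");shot("scene","d")
```

```text
False
touch t4.44 s 0.0207 tipz 0.1509 Fs 0.3 Fu -0.7 Fz -0.8
80 t4.73 s 0.0058 tipz 0.1480 Fs -0.3 Fu -1.0 Fz -0.3
70 t5.11 s -0.0154 tipz 0.1421 Fs -0.2 Fu 0.2 Fz -0.2
60 t5.48 s -0.0358 tipz 0.1325 Fs -0.2 Fu -0.3 Fz 0.1
50 t5.86 s -0.0542 tipz 0.1194 Fs 0.2 Fu -0.5 Fz -0.5
40 t6.23 s -0.0646 tipz 0.1000 Fs 0.5 Fu -0.0 Fz -0.1
30 t6.60 s -0.0714 tipz 0.0798 Fs -0.3 Fu 0.4 Fz -0.6
20 t6.96 s -0.0742 tipz 0.0595 Fs 0.4 Fu 0.1 Fz -0.1
12 t7.27 s -0.0737 tipz 0.0438 Fs -0.3 Fu 0.2 Fz -0.2
6 t7.53 s -0.0718 tipz 0.0324 Fs -0.0 Fu 0.2 Fz 0.3
True
press t7.97 s -0.0708 tipz 0.0230 Fs -0.1 Fu -2.7 Fz 10.1
```

View pics/d_side.png

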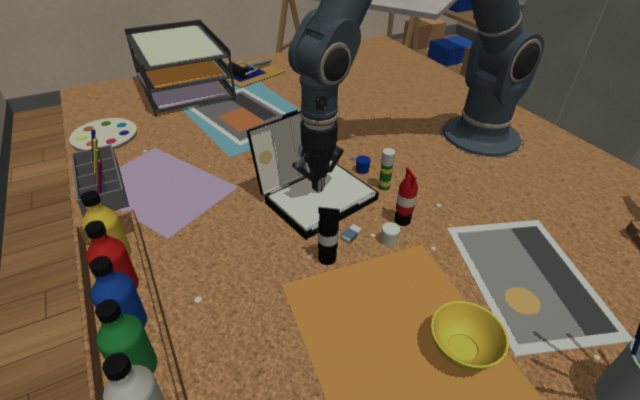

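View pics/d_scene.png

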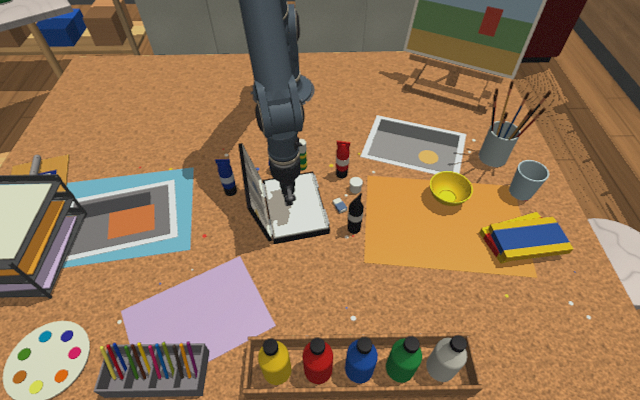

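The flap now lies flat over the pans, white at about (320,195) in the side view, and the lid is still open. I'll lift off, measure, and move behind the lid.

Run:
```python
from h import *
from plant import robot
robot.sleep(.3)
robot.move_straight(tcp(-.07,.24),vel=.25)
robot.move_straight(tcp(-.235,.26),vel=.25); info("behind")
f=shot("side","e"); X=cloud(f); shot("scene","e")
p=X.reshape(-1,3); p=p[np.isfinite(p[:,0])]; s=p[:,:2]@E_; u=p[:,:2]@U
m=(u>.46)&(u<.63)&(s>-.115)&(s<.0)&(p[:,2]<.06)&(p[:,2]>.005)
c=np.linalg.lstsq(np.c_[s[m],u[m],np.ones(m.sum())],p[m,2],rcond=None)[0]; print("flap plane slope",c, "z at edge",c@[-.12,.544,1],"hinge",c@[.018,.544,1])
m=(p[:,2]>.03)&(p[:,2]<.19)&(s<-.13)&(s>-.2)&(u>.45)&(u<.635)
c=np.linalg.lstsq(np.c_[p[m,2],np.ones(m.sum())],s[m],rcond=None)[0]; print("lid", np.pi/2-np.arctan(c[0]),m.sum())
m=(u>.43)&(u<.66)&(s>-.1)&(s<.05)&(p[:,2]>.012)&(p[:,2]<.03); print("tin s max",np.percentile(s[m],99.5),"u",np.percentile(u[m],[.5,99.5]))
```

```text
behind t10.20 s -0.2330 tipz 0.2590 Fs 0.2 Fu 0.2 Fz -0.1
flap plane slope [ 3.77189315e-05 -1.23911756e-04  2.31366174e-02] z at edge 0.02306468310051807 hinge 0.023069888313062198
lid 1.7800275713254514 4139
tin s max 0.02080872094679749 u [0.44071989 0.64985921]
```

View pics/e_scene.png

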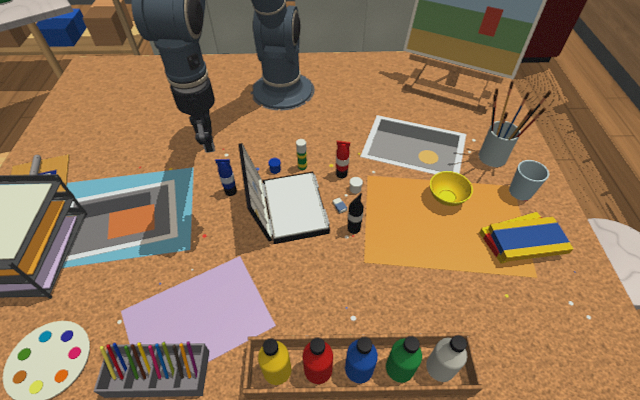

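View pics/e_side.png

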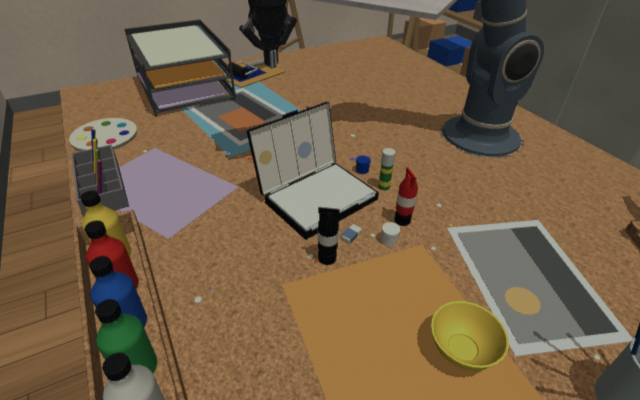

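The flap is flat to within 0.001 rad, the tin hasn't moved, and the lid is at 1.78 rad with the fingers behind and above it. Next I'll push the lid over.

Run:
```python
from h import *
from plant import robot
def corner(phi):
    d=np.array([np.cos(phi),np.sin(phi)]); n=np.array([-np.sin(phi),np.cos(phi)]); h=np.array([-.132,.023])
    if phi>=np.pi/2: return h+.152*d+.012*n-[0,.027]
    r=.125 if phi>np.radians(50) else .125-.02*(np.radians(50)-phi)/np.radians(50)
    return h+r*d+.012*n
c=corner(1.78)
robot.move_straight(tcp(-.235,c[1]),vel=.15); info("down")
hit=robot.move_straight(tcp(c[0]-HW-.006,c[1]),vel=.08,contact_N=4); info("near %s"%hit)
for deg in [98,90,80,70,60,50,40,30,20,12,6]:
    c=corner(np.radians(deg)); robot.move_straight(tcp(c[0]-HW,c[1]-.001),vel=.1); info(deg)
    if np.linalg.norm(robot.sense()["wrist_force"])>25: print("STOP");break
else:
    hit=robot.move_straight(tcp(c[0]-HW,.027),vel=.03,contact_N=15); info("press %s"%hit)
    robot.sleep(.3)
shot("side","f");shot("scene","f")
```

```text
down t11.23 s -0.2351 tipz 0.1431 Fs 0.2 Fu 0.7 Fz 1.0
near False t11.92 s -0.1924 tipz 0.1423 Fs -0.3 Fu 0.1 Fz -0.4
98 t12.23 s -0.1756 tipz 0.1439 Fs 0.1 Fu -0.7 Fz 0.5
90 t12.60 s -0.1543 tipz 0.1470 Fs -1.2 Fu -0.4 Fz -0.4
80 t12.97 s -0.1326 tipz 0.1471 Fs -0.5 Fu -0.3 Fz -0.4
70 t13.33 s -0.1111 tipz 0.1434 Fs -0.8 Fu -0.4 Fz -0.1
60 t13.70 s -0.0905 tipz 0.1361 Fs -0.7 Fu -0.0 Fz 0.4
50 t14.07 s -0.0714 tipz 0.1252 Fs -0.3 Fu -0.8 Fz 0.8
40 t14.43 s -0.0576 tipz 0.1084 Fs -0.3 Fu -0.2 Fz 0.4
30 t14.79 s -0.0476 tipz 0.0905 Fs 0.4 Fu 1.2 Fz 0.7
20 t15.14 s -0.0410 tipz 0.0717 Fs -1.2 Fu -0.4 Fz 0.1
12 t15.45 s -0.0383 tipz 0.0564 Fs -0.9 Fu 0.2 Fz 0.1
6 t15.72 s -0.0376 tipz 0.0450 Fs -0.3 Fu -0.7 Fz -0.5
press True t16.16 s -0.0371 tipz 0.0350 Fs 0.8 Fu -2.0 Fz 8.5
```

View pics/f_side.png

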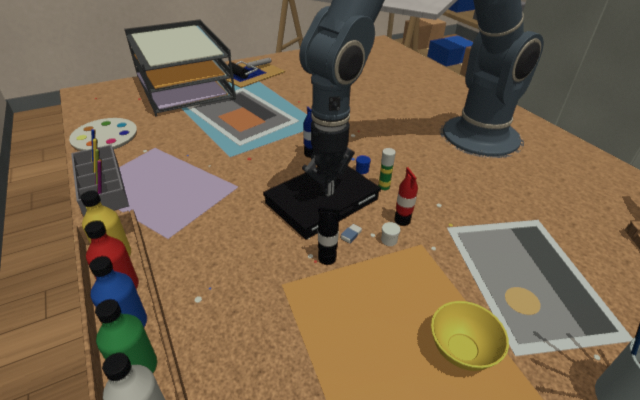

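The lid is down, black at about (322,195), with the tip at z = 0.035 m. I'll lift off and verify.

Run:
```python
from h import *
from plant import robot
robot.move_straight(tcp(-.037,.25),vel=.25)
robot.move_straight(tcp(-.25,.28),vel=.25); info("away")
shot("scene","g"); P=[]
for n in("scene","side"):
    f=shot(n,"g"); p=cloud(f).reshape(-1,3); p=p[np.isfinite(p[:,0])]; P.append(p)
    s=p[:,:2]@E_; u=p[:,:2]@U
    m=(u>.45)&(u<.64)&(s>-.13)&(s<.01)&(p[:,2]<.08)
    c=np.linalg.lstsq(np.c_[s[m],u[m],np.ones(m.sum())],p[m,2],rcond=None)[0]; print(n,"lid slope",c,"z hinge/edge",c@[-.13,.544,1],c@[.02,.544,1])
    m=(u>.4)&(u<.68)&(s>-.17)&(s<.04)&(p[:,2]>.02); print(" tin s",np.percentile(s[m],[.5,99.5])," u",np.percentile(u[m],[.5,99.5]))
p=np.vstack(P)
for n,x,y in [("glue",.387,.075),("pblue",.397,-.006),("red",.42,.193),("white",.48,.2285),("blue",.483,-.13),("eraser",.541,.18),("black",.62,.215)]:
    q=p[(np.hypot(p[:,0]-x,p[:,1]-y)<.04)&(p[:,2]>.008)&(p[:,2]<.2)&((p[:,:2]@E_>.026)|(p[:,:2]@U<.432))]
    print(n,"x",q[:,0].min().round(3),q[:,0].max().round(3),"y",q[:,1].min().round(3),q[:,1].max().round(3),"z",q[:,2].max().round(3))
```

```text
away t18.57 s -0.2480 tipz 0.2792 Fs 1.2 Fu 0.1 Fz 1.3
scene lid slope [ 1.98641616e-05 -3.44868676e-04  3.57475331e-02] z hinge/edge 0.03555734223107596 0.03556032185530885
 tin s [-0.1330078   0.02268224]  u [0.40091183 0.65200229]
side lid slope [1.74667564e-05 6.89310729e-04 3.46570777e-02] z hinge/edge 0.03502979206073958 0.035032412074195184
 tin s [-0.13107925  0.02598097]  u [0.40075241 0.65295315]
glue x 0.373 0.404 y 0.06 0.092 z 0.106
pblue x 0.38 0.416 y -0.024 0.014 z 0.041
red x 0.404 0.441 y 0.172 0.212 z 0.133
white x 0.463 0.499 y 0.21 0.247 z 0.039
blue x 0.463 0.466 y -0.126 -0.12 z 0.101
eraser x 0.518 0.566 y 0.141 0.201 z 0.031
black x 0.601 0.637 y 0.194 0.235 z 0.133
```

View pics/g_scene.png

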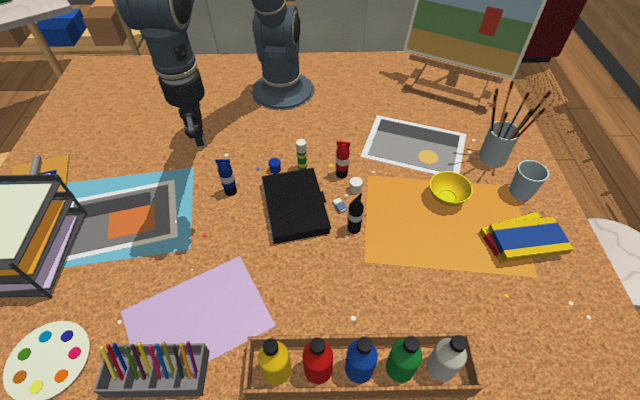

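The lid is shut and level at z = 0.035 m, and nothing has shifted. The blue tube still stands at (227,177), so I'm handing in the job.

Run:
```python
from plant import robot
robot.close_job()
```

```text
the job is handed in; nothing more can be done
```

The watercolour tin is closed. With the fingers shut, I pushed the mixing flap over and pressed it flat, then pushed the lid over from behind and pressed it shut. I handed in at about 18.7 s; the interface gives no verdict.

**Flap:** before I moved the lid, the flap was level to within 0.001 rad at z = 23 mm, and the lid still stood at 1.78 rad. The flap can't be seen under the closed lid.

**Lid:** it measured level to within 0.001 rad, with its top at z = 35 mm in both views. That is fully shut.

**Tin:** I saw no measurable shift.

**Things around the tin:** the glue stick, blue and white pots, and red and black tubes measured within about 2 mm of where they started.
- **Eraser and blue tube:** the final crop caught part of the tin along with the eraser and only a sliver of the blue tube, so those two readings aren't clean. In the last picture both stand where they were.
- **Bowl:** I checked it only in the picture, where it hasn't moved.

**Forces:** the highest wrist force in my readings was about 10 N, while pressing the flap down. The gripper was well clear of everything at hand-in.

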